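# Lift the slicer inserts out of their caddy with the lifting key

## Task

Take the lifting key from its holder, thread it down through the slots of all three slicer inserts in the caddy, and gently push the hidden release under them until it stops, so that the catches open. Turn the key about a quarter turn so that its cross bar catches under the lowest insert, lift all three out together, and gently set the stack flat and square on the middle of the draining stand's two rails, the key left standing in it. The inserts are sharp: do not touch them with the fingers, do not force anything, and leave the can, the tin and the sauce cup where they are.

Things in the scene. Friction and masses are not known exactly. Their poses are not given: they have to be found in the camera images.
- key_grip (a point): Lifting key, 120 mm long, 0.12 kg, steel with a grey square handle, upright in its holder. This point is the centre of the handle (16 x 16 mm, 46 mm long, sides square to x and y), 97 mm above the tip. z points up along the key, x along its cross bar.
- key_tip (a point): Tip of the key's nose, on its axis; same axes as key_grip. Heights above the tip: tapered nose 0-8 mm; cross bar 8-14 mm (33 mm long along x, 7 mm wide along y); round shaft 16 mm thick up to 70 mm; collar 51 mm across 70-74 mm; handle 74-120 mm.
- holder: Fixed steel tube, 80 mm high, 50 mm outside and 42 mm inside diameter, on a 72 mm foot; open on top. The key hangs in it with its collar on the rim, tip 10 mm above the worktop. Origin: centre of the underside.
- caddy: Fixed white box, 124 x 92 mm at the foot (x is the long side), walls to 70 mm. The three inserts lie stacked in it with 1.5 mm play all round. At its +x and -x ends grey catches stand up to 75.5 mm and hook 8 mm over the top insert, 1.5 mm above it. Origin: centre of the underside, z up.
- caddy_ledge (a point): Middle of the ledge in the caddy on which the lowest insert rests, 46 mm above the underside. Below it is an open well 38 x 38 mm wide (the bar can turn in it), at its bottom the release: a round pad 32 mm across, out of sight, its top 10 to 28 mm below the ledge; the exact height differs from start to start and is not reported.
- caddy_well (a point): A point in the middle of the well, 19 mm below the ledge (fixed to the caddy, it does not follow the pad). The pad, pressed straight down with 5 to 6 N, slides 10 mm to a hard stop and stays there, drawing both catches 10 mm outward; only when it is fully down is the stack surely free.
- insert_low_c (a point): Lowest slicer insert (fine shredding teeth): black plate 100 x 70 x 8 mm (x long), 42 to 84 g. In its middle a square hole 19 x 19 mm, widened along x by a slot 36 mm long and 10 mm wide; the key's shaft and cross bar pass with 1.5 mm to spare. This point is the centre of the plate, half-way up.
- insert_mid_c (a point): Middle insert (coarse shredding teeth), same size and hole, lying on the lowest. Its centre.
- insert_top_c (a point): Top insert (two plain blades), same size and hole. Its centre; its upper face is 70 mm above the caddy's underside.
- stand_mid (a point): Fixed steel draining stand, 140 x 110 mm: two rails along x, 120 mm long, 20 mm wide, inner faces 48 mm apart, tops 19 mm high, floor between them 3 mm high. This point: middle between the rails, at the height of their tops. Inserts lie across both rails, x along them (either way round), the key's nose and turned bar in the gap.
- soda: Tall drink can, 66 mm across, 168 mm high, standing behind the work; leave it alone. Origin: centre of the underside.
- tuna: Flat food tin, 86 mm across, 40 mm high, behind the work; leave it alone. Origin: centre of the underside.
- dip: Small clear sauce cup, 68 mm across, 35 mm high, at the front edge; leave it alone. Origin: centre of the underside.
Mind the look-alikes: they are no part of the job. Leave any green or purple look-alike of the part that bears key_grip alone.

How it is judged:
By the outcome, as a careful person would: the job done as asked, in the order asked, and still so for the second after the job is handed in, with the robot touching nothing.
It also fails if it takes over 72 s, if anything falls off the work surface, if the arm or the gripper's body presses on something with over 40 N, if the wrist force passes 120 N, or if a joint passes its speed limit or range.

## Robot

A 6-joint arm with a two-finger parallel gripper is mounted at the origin on a cart in front of the work surface, level with it; the furniture and walls round the work are solid. World frame = base frame: x ahead of the robot, y to its left, z up, the work surface at z = 0. Lengths are in mm, angles in rad, forces in N, time in s.
With the tool pointing down it reaches from about 325 to 925 mm from the base axis. Payload 3.1 kg.
Tool frame: the origin (TCP) lies on the centre line of the jaws, within the pads' length; the fingertips stand 11 mm ahead of it and the grasp point (between the pads) lies 8 mm behind it; z points along the fingers, y is the line along which they close (so a half turn about z gives the same grasp; the last joint's range is limited). The gripper opens to 85 mm and grips with 20 to 120 N. Pads are 22 mm wide; open, the fingers measure 114 mm over their backs; the gripper's body (76 mm by 85 mm) begins 54 mm behind the grasp point. The pads swing forward as they close: fully open they stand 13 mm farther back than shut.
Start: joints at [-1.415, 0.217, 1.613, -0, 1.311, -0.112], TCP at [165.403, -602.728, 242.3] pointing down, gripper open.
Joint ranges: [-2.75, 2.75], [-0.78, 2.1], [0.31, 2.55], [-1.13, 4.27], [0.13, 2.63], [-2.58, 2.58]. Speed limits (rad/s): [2.79, 2.79, 3.14, 3.14, 3.14, 3.14].

## Interface

Orientations are given as a rotation vector (axis times angle).
In Python, from workcell import env, optics gives the robot as it stands.
- The arm moves only by the tool arm_command, never from a script. Its argument "commands" is a list of rows, each a list of 5 numbers: the shift along the tool's x, y, z in units of 0.2 m (1.0 is 0.2 m), then the turn about the tool's z in units of 5 degrees (1.0 is 5 degrees), then the gripper's target within -1 to 1 (shut at 1, half-way at 0, fully open at -1). A call has 1 to 12 rows; each row shifts and turns the commanded pose from where the row before left it, along the tool's axes as they then stand; what a row does not reach is not made up. A row lasts 1/12 s, in which the tool goes at most 41.7 mm and 7.16 degrees, less where a joint would pass 70% of its speed; a pose out of reach is approached as far as the arm can. A call with a number of a shift or a turn outside -1 to 1 is refused whole. A call with a gripper value outside its range is refused whole. The fingers move at their own pace and stop on an object; "newtons" is the grip in N (left out, the last holds). Time passes only in rows, so rows that do not move let the fingers close. It gives the time, the measured TCP pose, the force, the opening and the grip force at its end, in the units of the state.
- env.state(): the state, without advancing time (a new reading comes with each control period).
- optics.grab_frame(name): name is "scene" or "top" or "wrist"; returns the picture (400x640x3 uint8, red, green, blue); there is no depth.
- optics.calibration(name): a dict with "intrinsics" (3x3 intrinsics, pixels), "pose" (4x4, takes a point from camera to world coordinates). Camera axes: x right, y down, z forward; pixel columns grow to the right and rows downward; lengths in mm; the calibration is good to about 2 mm. A picture is of the moment at which its call begins: read the wrist's pose just before it. calibration takes no time and is no camera call; for the wrist camera it gives the pose at the moment of the call.
- env.hand_in(): hands the job in; it is judged then, once.
The state is a dict: "time": time; "joint_positions": joint angles; "dq": joint speeds; "tau": joint torques, N m; "ee_pos": TCP position; "tcp_rot": TCP orientation; "ft_force": force on the tool from outside, world axes, zero at the start; "ft_torque": the same for the moment, N m; "finger_gap": finger opening in mm; "finger_force": force on a finger pad.
Only numpy, scipy, OpenCV 4.12 (cv2) and the standard library are available. Lean on these libraries where they do the work, as an engineer would, in place of code of your own. Each camera call takes 0.05 s, during which the arm holds its last target. There are 200 camera calls.

## Working session

There is one attempt and no reset: what is moved stays moved. The work goes in short steps, Python scripts to look and compute and a tool call to move; the robot and the scene stay as the last step left them, time stands still between calls to the robot, and variables do not carry over. Pictures are saved under pics/ and viewed, at most 10 in all, crops included, and the job is handed in when it is done.

Besides the shell and the picture viewer there is one more tool, called after "Request:" by a JSON object that holds its "fn" and its "kwargs". arm_command: Moves the arm, as the interface text tells. Shifts and turns lie within -1 to 1; 1 stands for 0.2 m of shift or 5 degrees of turn. Its arguments: {"type":"object","properties":{"commands":{"type":"array"},"newtons":{"type":"number"}},"required":["commands"]}

```bash
mkdir -p pics; python3 - <<'E'
from workcell import env, optics
import cv2,numpy as np
for n in ("scene","top"):
    im=optics.grab_frame(n); cv2.imwrite(f"pics/{n}0.png",im[:,:,::-1]); c=optics.calibration(n); print(n,np.round(c["intrinsics"],1).tolist(),np.round(c["pose"],3).tolist())
s=env.state(); print(s)
print(np.round(optics.calibration("wrist")["pose"],3).tolist())
E
```

```text
scene [[431.4, 0.0, 319.4], [0.0, 431.4, 205.5], [0.0, 0.0, 1.0]] [[0.898, -0.291, 0.329, 257.135], [-0.439, -0.618, 0.652, -503.342], [0.013, -0.73, -0.683, 661.402], [0.0, 0.0, 0.0, 1.0]]
top [[437.3, 0.0, 317.9], [0.0, 437.3, 196.1], [0.0, 0.0, 1.0]] [[-0.008, -0.996, 0.09, 459.327], [-1.0, 0.007, -0.006, 40.763], [0.005, -0.09, -0.996, 1153.772], [0.0, 0.0, 0.0, 1.0]]
{'time': 0.1, 'joint_positions': array([-1.41519615e+00,  2.17708739e-01,  1.61477843e+00,  1.51168748e-05,
        1.31132705e+00, -1.12238279e-01]), 'dq': array([-0.00021461, -0.00028088, -0.0019485 , -0.00155159,  0.00059757,
        0.00037738]), 'tau': array([-5.27362772e-04, -3.98073757e+01, -3.04969060e+01, -1.84179594e-04,
        4.24781538e-03,  1.25317493e-05]), 'ee_pos': array([ 165.29518661, -602.00089587,  241.07773089]), 'tcp_rot': array([-3.11126284e+00, -4.19160581e-01,  5.26769788e-05]), 'ft_force': array([-0.22679757, -0.16306392, -0.69602944]), 'ft_torque': array([ 0.01891764, -0.05177312, -0.00993779]), 'finger_force': 0.0, 'finger_gap': 85.2520946812571}
[[0.264, -0.911, -0.317, 247.294], [-0.964, -0.25, -0.085, -579.886], [-0.002, 0.328, -0.945, 375.032], [0.0, 0.0, 0.0, 1.0]]
```

View pics/scene0.png

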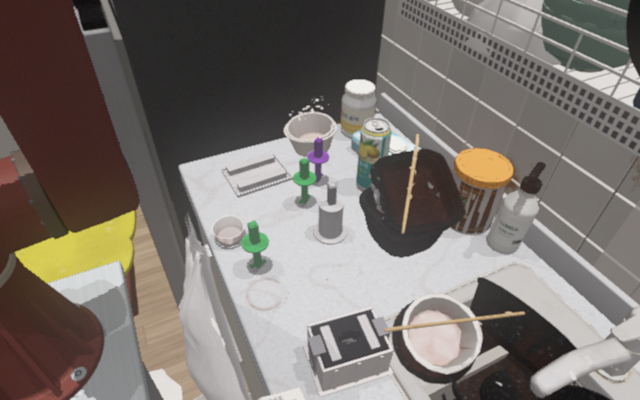

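View pics/top0.png

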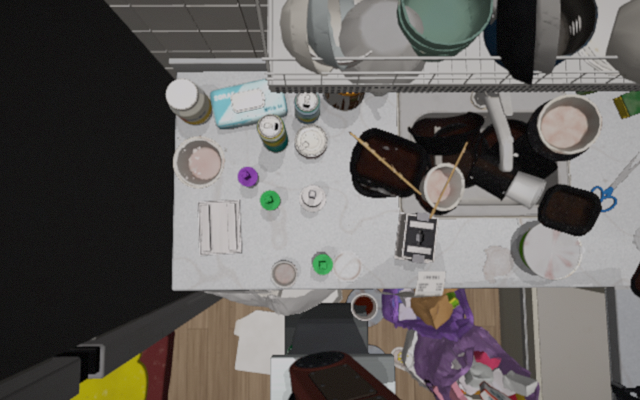

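The grey-handled key in its holder is at top (313,197) and scene (331,195). The look-alikes are green at top (270,200) and (322,263), and purple at (248,177). Only the grey one stands in a steel tube, so it fits the description. The caddy is at top (420,237) and the stand at (220,227). I'll confirm in an enlarged crop.

```bash
python3 - <<'E'
import cv2,numpy as np
t=cv2.imread("pics/top0.png"); s=cv2.imread("pics/scene0.png")
def c(im,x,y,w,h,k): return cv2.resize(im[y:y+h,x:x+w],None,fx=k,fy=k,interpolation=cv2.INTER_CUBIC)
# each 50x60 px -> x5 ; 
a=c(t,290,172,50,50,5.2); b=c(t,393,205,56,60,260/60); d=c(t,192,195,56,60,260/60)
e=c(s,300,170,60,80,4); f=c(s,295,295,110,100,3.2)
r1=np.hstack([x[:260] for x in (a,b,d)]); r2=np.hstack([e[:320],f[:320]])
W=max(r1.shape[1],r2.shape[1]); p=lambda r:cv2.copyMakeBorder(r,0,0,0,W-r.shape[1],0)
m=np.vstack([p(r1),p(r2)]); print(m.shape,[x.shape for x in(a,b,d,e,f)]); cv2.imwrite("pics/crop1.png",m)
E
```

```text
(580, 746, 3) [(260, 260, 3), (260, 243, 3), (260, 243, 3), (320, 240, 3), (320, 352, 3)]
```

View pics/crop1.png

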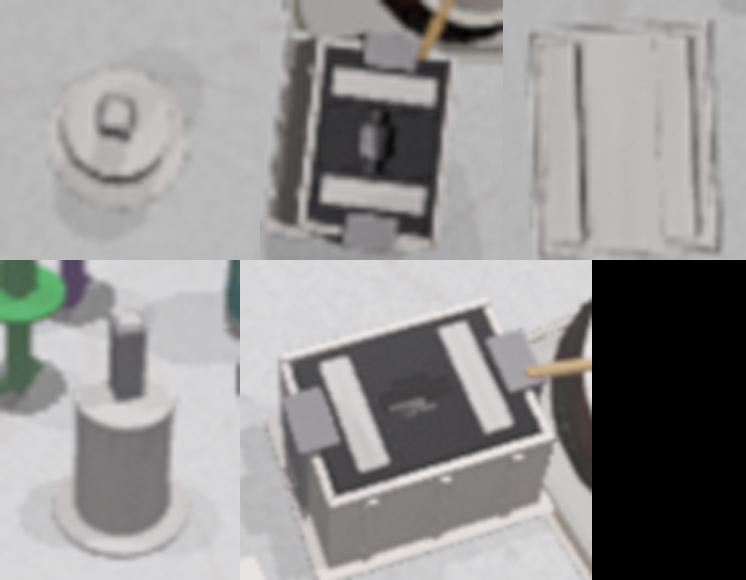

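The crop shows the grey square handle in the plain steel holder, so this is the key. Its handle top is at top (312.5,193.5). The slot of the caddy's top insert is at (419.8,237.1), and the caddy's x axis is yawed about -5°. The centre of the stand is at (220.6,226.6).

```bash
cat >h.py <<'E'
import numpy as np,cv2
from scipy.spatial.transform import Rotation as R
from workcell import env, optics
def ray(c,uv,z):
    K,P=np.array(c["intrinsics"]),np.array(c["pose"])
    d=P[:3,:3]@np.linalg.solve(K,[*uv,1]); o=P[:3,3]
    return o+d*(z-o[2])/d[2]
def proj(c,p):
    K,P=np.array(c["intrinsics"]),np.array(c["pose"])
    q=K@(P[:3,:3].T@(np.asarray(p)-P[:3,3])); return q[:2]/q[2]
def yaw(s): # world yaw of tool x
    x=R.from_rotvec(s["tcp_rot"]).as_matrix()[:,0]; return np.degrees(np.arctan2(x[1],x[0]))
def to(p,y=None):
    """units for tool-frame move to world p (turn done after), y = wanted yaw of tool x"""
    s=env.state(); M=R.from_rotvec(s["tcp_rot"]).as_matrix()
    d=M.T@(np.asarray(p)-s["ee_pos"]); print("shift units",np.round(d/200,3),"mm",np.round(d,1))
    if y is not None: print("turn units about tool z",round(-(y-yaw(s))/5,2))
def st():
    s=env.state(); M=R.from_rotvec(s["tcp_rot"]).as_matrix()
    print(round(s["time"],2),np.round(s["ee_pos"],1),"yaw",round(yaw(s),2),"zaxis",np.round(M[:,2],3),"F",np.round(s["ft_force"],1),"gap",round(s["finger_gap"],1),"q",np.round(s["joint_positions"],2)); return s
E
python3 - <<'E'
from h import *
t=optics.calibration("top"); sc=optics.calibration("scene")
k=ray(t,(312.5,193.5),130); print("key",k, "collar",ray(t,(313.1,196),84), "scene handle top",ray(sc,(300+127/4,170+(318-260)/4),130))
print("caddy",ray(t,(419.8,237.1),70)); print("caddy scene",ray(sc,(295+(415-240)/3.2,295+(400-260)/3.2),70))
print("stand",ray(t,(220.6,226.6),5))
print(np.round(optics.calibration("wrist")["intrinsics"],1).tolist())
st(); to([k[0],k[1],241],0)
for y in (0,-90):
  to([k[0],k[1],241],y)
E
```

```text
key [558.07024013  47.63736646 130.        ] collar [556.32779596  46.51441482  84.        ] scene handle top [559.9116525   46.96799293 130.        ]
caddy [ 453.70669485 -216.25238991   70.        ]
caddy scene [ 453.75857465 -222.62302653   70.        ]
stand [484.84756441 289.64857757   5.        ]
[[295.4, 0.0, 316.3], [0.0, 295.4, 203.2], [0.0, 0.0, 1.0]]
0.1 [ 165.3 -602.   241.1] yaw 15.35 zaxis [-0.     0.002 -1.   ] F [-0.2 -0.2 -0.7] gap 85.3 q [-1.42  0.22  1.61  0.    1.31 -0.11]
shift units [ 2.753 -2.613  0.007] mm [ 550.7 -522.5    1.4]
turn units about tool z 3.07
shift units [ 2.753 -2.613  0.007] mm [ 550.7 -522.5    1.4]
turn units about tool z 3.07
shift units [ 2.753 -2.613  0.007] mm [ 550.7 -522.5    1.4]
turn units about tool z 21.07
```

Request:
{"fn": "arm_command", "kwargs": {"commands": [[0,0,0,1,-1],[0,0,0,1,-1],[0,0,0,1,-1],[0,0,0,1.07,-1]]}}

```text
out of range; nothing moved
```

Request:
{"fn": "arm_command", "kwargs": {"commands": [[0.05,-0.085,0,0,-1],[0.1,-0.17,0,0,-1],[0.1,-0.17,0,0,-1],[0.1,-0.17,0,0,-1],[0.1,-0.17,0,0,-1],[0.1,-0.17,0,0,-1],[0.1,-0.17,0,0,-1],[0.1,-0.17,0,0,-1],[0.1,-0.17,0,0,-1],[0.1,-0.17,0,0,-1],[0.1,-0.17,0,0,-1],[0.1,-0.17,0,0,-1]]}}

```text
time: 1.1
ee_pos: [283.4, -162.9, 241.9]
tcp_rot: [-3.114, -0.417, -0.0]
ft_force: [1.2, 0.2, -0.6]
finger_gap: 85.3
finger_force: 0.0
```

Request:
{"fn": "arm_command", "kwargs": {"commands": [[0,0,0,1,-1],[0,0,0,1,-1],[0,0,0,1,-1],[0,0,0,1,-1],[0.134,0.033,0,0,-1],[0.134,0.033,0,0,-1],[0.134,0.033,0,0,-1],[0.134,0.033,0,0,-1],[0.134,0.033,0,0,-1],[0.134,0.033,0,0,-1],[0,0,0,0,-1],[0,0,0,0,-1]]}}

```text
time: 2.1
ee_pos: [441.0, -217.2, 241.4]
tcp_rot: [-3.138, 0.126, 0.004]
ft_force: [-0.3, 0.5, 0.7]
finger_gap: 85.6
finger_force: 0.0
```

```bash
python3 - <<'E'
from h import *
st(); c=optics.calibration("wrist"); im=optics.grab_frame("wrist"); cv2.imwrite("pics/w1.png",im[:,:,::-1])
import pickle; pickle.dump(c,open("w1.pkl","wb"))
g=proj(c,[453.7,-216.3,70]); print(g)
x,y=[int(v) for v in g]; x0=max(0,x-120); y0=max(0,y-90); print(x0,y0)
cv2.imwrite("pics/w1c.png",cv2.resize(im[y0:y0+180,x0:x0+240,::-1],None,fx=3.2,fy=3.2,interpolation=cv2.INTER_CUBIC))
E
```

```text
2.1 [ 441.  -217.2  241.4] yaw -4.62 zaxis [-0.002  0.001 -1.   ] F [-0.3  0.5  0.7] gap 85.6 q [-0.6  -0.07  1.92 -0.    1.29  1.05]
[314.4887282  172.81709045]
194 82
```

View pics/w1c.png

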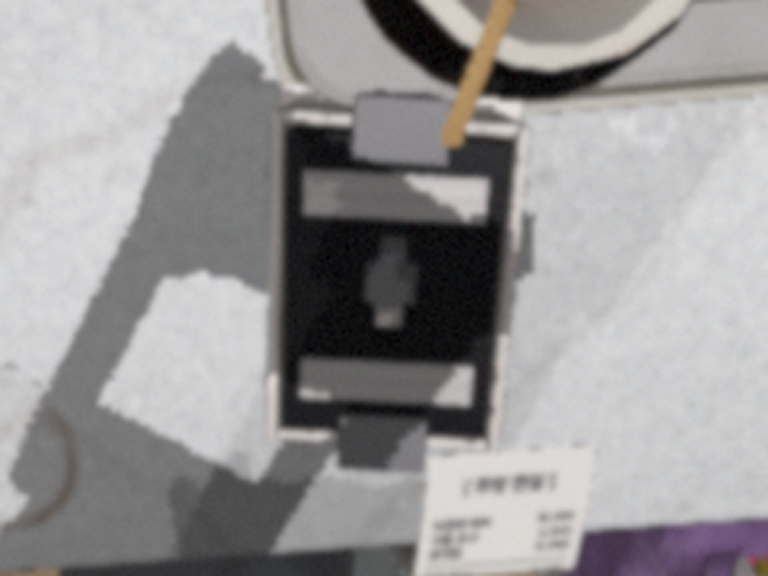

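```bash
python3 - <<'E'
from h import *
import pickle
c=pickle.load(open("w1.pkl","rb")); t=optics.calibration("top"); sc=optics.calibration("scene")
f=lambda u,v:(194+u/3.2,82+v/3.2)
for n,p,z in [("slot+x",(390,235),70),("slot-x",(388,328),70),("sq l",(365,285),70),("sq r",(416,285),70),("diag",(391.8,294),70),
 ("strip",(303,170),70),("",(492,178),70),("",(474,362),70),("",(472,406),70),("",(300,400),70),("",(300,357),70),
 ("plate",(288,123),70),("",(520,137),70),("",(280,430),70),("",(490,430),70),("catch+",(356,92),75.5),("",(452,98),75.5),("",(354,160),75.5),("",(447,166),75.5),("catch-",(340,467),75.5),("",(424,467),75.5),("",(341,415),75.5)]:
  print(n,np.round(ray(c,f(*p),z)[:2],1))
def tri(obs):
  A=[];b=[]
  for cc,uv in obs:
    P=np.array(cc["pose"]);o=P[:3,3];d=P[:3,:3]@np.linalg.solve(np.array(cc["intrinsics"]),[*uv,1]);d/=np.linalg.norm(d)
    M=np.eye(3)-np.outer(d,d);A.append(M);b.append(M@o)
  A=np.vstack(A);b=np.hstack(b);x=np.linalg.lstsq(A,b,rcond=None)[0];return x,np.linalg.norm(A@x-b)
print("stick",tri([(c,f(453,145)),(t,(393+(425-260)/4.333,205+55/4.333)),(sc,(295+(527-240)/3.2,295+(371-260)/3.2))]))
E
```

```text
slot+x [ 471.9 -219.3]
slot-x [ 440.9 -216.1]
sq l [ 456.1 -209.7]
sq r [ 454.8 -226.5]
diag [ 452.4 -218.3]
strip [ 494.7 -193.5]
 [ 487.4 -253. ]
 [ 426.6 -244.1]
 [ 410.8 -242.6]
 [ 417.8 -183.8]
 [ 433.2 -185.6]
plate [ 509.4 -190.4]
 [ 499.3 -262.3]
 [ 407.3 -175.6]
 [ 401.4 -248.4]
catch+ [ 517.  -212.6]
 [ 512.9 -241.5]
 [ 497.  -210.1]
 [ 492.9 -238.7]
catch- [ 394.1 -195.6]
 [ 391.7 -224.5]
 [ 413.2 -197.8]
stick (array([ 500.83660099, -240.69446509,   89.2760994 ]), np.float64(1.2401275608680822))
```

The strips, plate corners and catches agree on a caddy centre of (453.7,-218.5) and a yaw of about -7.2°. A chopstick tip hangs near the +x catch at about z 89, so I'll check its clearance later. Now to the key.

Request:
{"fn": "arm_command", "kwargs": {"commands": [[0.06,-0.171,0,0,-1],[0.06,-0.171,0,0,-1],[0.06,-0.171,0,0,-1],[0.06,-0.171,0,0,-1],[0.06,-0.171,0,0,-1],[0.06,-0.171,0,0,-1],[0.06,-0.171,0,0,-1],[0.06,-0.171,0,0,-1],[0,0,0,0,-1],[0,0,0,0,-1]]}}

```text
time: 2.98
ee_pos: [557.7, 48.9, 242.3]
tcp_rot: [3.139, -0.122, -0.001]
ft_force: [-0.4, 0.0, -0.1]
finger_gap: 85.4
finger_force: 0.0
```

```bash
python3 - <<'E'
from h import *
st(); c=optics.calibration("wrist"); im=optics.grab_frame("wrist")
import pickle; pickle.dump(c,open("w2.pkl","wb"))
g=proj(c,[558,47.5,130]); print(g)
x,y=[int(v) for v in g]; x0=max(0,x-75); y0=max(0,y-60); print(x0,y0)
cv2.imwrite("pics/w2c.png",cv2.resize(im[y0:y0+120,x0:x0+150,::-1],None,fx=5,fy=5,interpolation=cv2.INTER_CUBIC))
E
```

```text
2.98 [557.7  48.9 242.3] yaw -4.47 zaxis [-0.001 -0.    -1.   ] F [-0.4  0.  -0.1] gap 85.4 q [-0.04  0.08  1.77 -0.    1.29  1.61]
[317.59500759 202.04229663]
242 142
```

View pics/w2c.png

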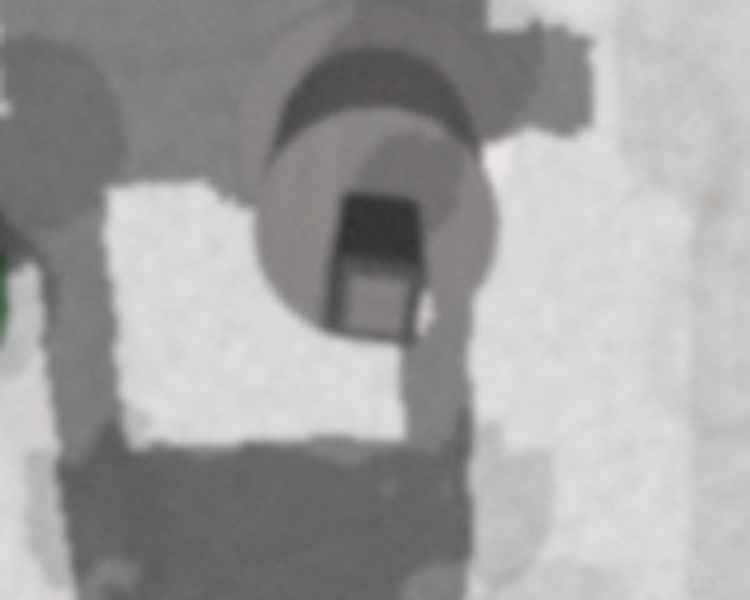

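```bash
python3 - <<'E'
from h import *
import pickle
c=pickle.load(open("w2.pkl","rb")); f=lambda u,v:(242+u/5,142+v/5)
P={n:ray(c,f(*p),z)[:2] for n,p,z in [("TL",(337,254),130),("TR",(425,264),130),("BR",(415,342),130),("BL",(328,330),130),("collar",(376,221),84),("bfL",(343,193),84),("bfR",(417,198),84)]}
for n in P: print(n,np.round(P[n],1))
print("centre",(P["TL"]+P["TR"]+P["BR"]+P["BL"])/4)
for a,b in [("TL","TR"),("BL","BR"),("BL","TL"),("BR","TR"),("bfL","bfR")]:
  d=P[b]-P[a]; print(a,b,np.degrees(np.arctan2(d[1],d[0])),np.linalg.norm(d))
E
```

```text
TL [567.1  54. ]
TR [564.   38.8]
BR [549.6  41.5]
BL [553.1  56.8]
collar [559.4  47.6]
bfL [565.8  53.8]
bfR [563.6  38.8]
centre [558.46123174  47.76658994]
TL TR -101.298981851816 15.477078036450052
BL BR -102.88487157933841 15.634573645462371
BL TL -11.388420801317125 14.21531539835139
BR TR -10.793170930576908 14.648562958528428
bfL bfR -98.49971912942152 15.149050433666483
```

Request:
{"fn": "arm_command", "kwargs": {"commands": [[0.006,0.005,0,0.65,-1],[0,0,0,0.65,-1],[0,0,0.13,0,-1],[0,0,0.15,0,-1],[0,0,0.15,0,-1],[0,0,0.13,0,-1],[0,0,0.09,0,-1],[0,0,0.0465,0,-1],[0,0,0,0,-1],[0,0,0,0,-1]]}}

```text
time: 3.87
ee_pos: [559.5, 45.4, 103.4]
tcp_rot: [3.126, -0.308, -0.0]
ft_force: [0.2, -0.7, 0.3]
finger_gap: 85.3
finger_force: 0.0
```

Request:
{"fn": "arm_command", "kwargs": {"commands": [[0,0,0,0,0.3],[0,0,0,0,0.5],[0,0,0,0,1],[0,0,0,0,1],[0,0,0,0,1],[0,0,0,0,1],[0,0,0,0,1],[0,0,0,0,1]], "newtons": 60}}

```text
time: 4.53
ee_pos: [560.3, 46.6, 103.6]
tcp_rot: [-3.127, 0.305, -0.002]
ft_force: [-0.9, 1.2, 3.6]
finger_gap: 15.5
finger_force: 58.8
```

```bash
python3 -c "
from h import *
s=st();print(s['finger_force'],s['ft_torque'])"
```

```text
4.53 [560.3  46.6 103.6] yaw -11.14 zaxis [ 0.001  0.    -1.   ] F [-0.9  1.2  3.6] gap 15.5 q [-0.04  0.24  1.86  0.    1.03  1.72]
58.81262540817261 [ 0.05658441  0.03990241 -0.03406614]
```

Request:
{"fn": "arm_command", "kwargs": {"commands": [[0,0,-0.03,0,1],[0,0,-0.08,0,1],[0,0,-0.12,0,1],[0,0,-0.15,0,1],[0,0,-0.15,0,1],[0,0,-0.1,0,1],[0,0,-0.05,0,1],[0,0,0,0,1]]}}

```text
time: 5.2
ee_pos: [561.4, 46.4, 242.0]
tcp_rot: [-3.126, 0.305, -0.008]
ft_force: [-0.1, -0.1, -0.7]
finger_gap: 15.0
finger_force: 58.4
```

```bash
python3 - <<'E'
from h import *
s=st(); c=optics.calibration("scene"); im=optics.grab_frame("scene")
cp=lambda p,w,k:(lambda x,y:(print(x-w[0],y-w[1]),cv2.resize(im[y-w[1]:y+w[1],x-w[0]:x+w[0],::-1],None,fx=k,fy=k,interpolation=cv2.INTER_CUBIC))[1])(*[int(v) for v in proj(c,p)])
p=s["ee_pos"]; a=cp(p-[0,0,50],(40,55),5)
b=cp([490,-235,85],(30,55),5)
cv2.imwrite("pics/s2.png",np.hstack([a,b]))
E
```

```text
5.2 [561.4  46.4 242. ] yaw -11.15 zaxis [ 0.005 -0.    -1.   ] F [-0.1 -0.1 -0.7] gap 15.0 q [-0.04  0.08  1.77 -0.    1.29  1.72]
293 103
345 275
```

View pics/s2.png

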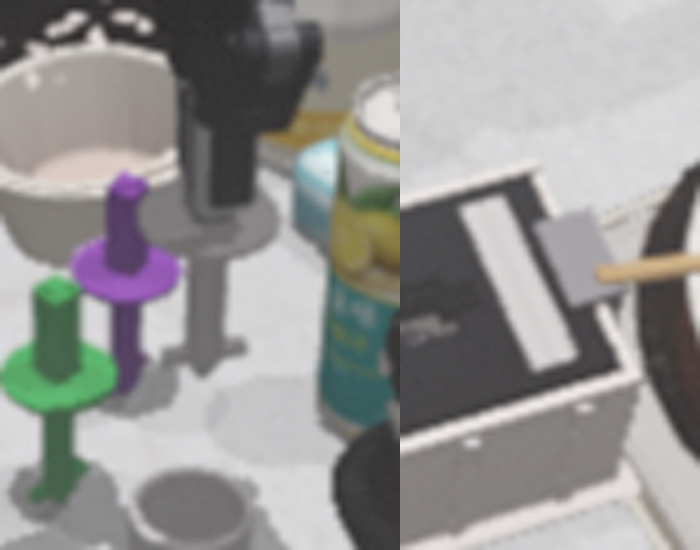

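```bash
python3 - <<'E'
from h import *
c=optics.calibration("scene")
s=env.state();p=s["ee_pos"]
# tip: grip TCP z 103.6 <-> tip 10 => tip 93.6 below TCP
for y in (-11,79):
  d=np.array([np.cos(np.radians(y)),np.sin(np.radians(y)),0])*16.5
  b=p-[0,0,93.6-11]; print(y,proj(c,b-d),proj(c,b+d),"tip",proj(c,p-[0,0,93.6]),"collar",proj(c,p-[0,0,93.6-72]))
E
```

```text
-11 [323.90750153 174.89598851] [340.92539077 172.17370922] tip [332.25460977 178.10342852] collar [333.61124062 146.52504054]
79 [334.97806821 179.01572925] [329.99617302 168.19921298] tip [332.25460977 178.10342852] collar [333.61124062 146.52504054]
```

The wrist and scene views agree: the key is free of the holder, and its bar lies along tool x. The bar ends in the scene are at (326,173) and (342,172). Carrying it to above the caddy.

Request:
{"fn": "arm_command", "kwargs": {"commands": [[-0.015,0.078,0,0,1],[-0.0294,0.1563,0,0,1],[-0.0294,0.1563,0,0,1],[-0.0294,0.1563,0,0,1],[-0.0294,0.1563,0,0,1],[-0.0294,0.1563,0,0,1],[-0.0294,0.1563,0,0,1],[-0.0294,0.1563,0,0,1],[-0.0294,0.1563,0,0,1],[-0.0144,0.0783,0,-0.79,1],[0,0,0.1,0,1],[0,0,0.1,0,1]]}}

```text
time: 6.25
ee_pos: [452.5, -220.4, 197.3]
tcp_rot: [-3.135, 0.202, 0.001]
ft_force: [-0.1, -0.1, -1.3]
finger_gap: 15.2
finger_force: 58.9
```

Request:
{"fn": "arm_command", "kwargs": {"commands": [[0,0,0.05,0,1],[0,0,0,0,1],[0,0,0,0,1]]}}

```text
time: 6.5
ee_pos: [452.2, -218.2, 186.9]
tcp_rot: [-3.133, 0.197, 0.006]
ft_force: [0.5, 0.3, -0.6]
finger_gap: 15.1
finger_force: 58.8
```

```bash
python3 - <<'E'
from h import *
import pickle
s=st(); c=optics.calibration("wrist"); im=optics.grab_frame("wrist")
sc=optics.calibration("scene"); im2=optics.grab_frame("scene")
pickle.dump((c,s),open("w3.pkl","wb"))
p=s["ee_pos"]
x,y=[int(v) for v in proj(c,p-[0,0,50])]; x0,y0=x-60,y-90; print(x0,y0)
a=cv2.resize(im[y0:y0+180,x0:x0+120,::-1],None,fx=10/3,fy=10/3,interpolation=cv2.INTER_CUBIC)
x,y=[int(v) for v in proj(sc,p-[0,0,100])]; x1,y1=x-40,y-60; print(x1,y1)
b=cv2.resize(im2[y1:y1+120,x1:x1+80,::-1],None,fx=5,fy=5,interpolation=cv2.INTER_CUBIC)
cv2.imwrite("pics/w3.png",np.hstack([a,b]))
E
```

```text
6.5 [ 452.2 -218.2  186.9] yaw -7.19 zaxis [-0.004  0.003 -1.   ] F [ 0.5  0.3 -0.6] gap 15.1 q [-0.59  0.01  1.95  0.    1.19  1.11]
256 142
308 270
```

View pics/w3.png

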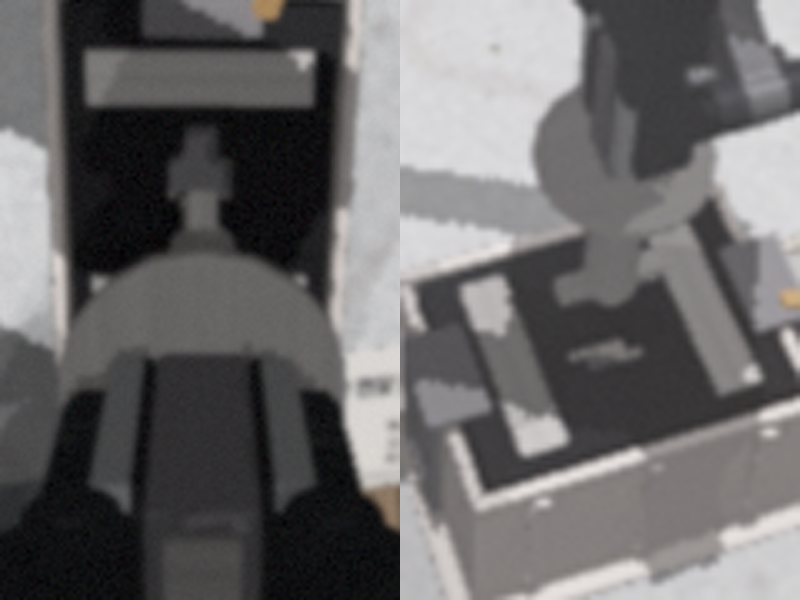

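```bash
python3 - <<'E'
from h import *
import pickle
c,s=pickle.load(open("w3.pkl","rb")); sc=optics.calibration("scene")
f=lambda u,v:(308+(u-400)/5,270+v/5); w=lambda u,v:(256+u*.3,142+v*.3)
print("scene caddy",ray(sc,f(614.3,333.6),70))
print("scene strips",[np.round(ray(sc,f(*p),70)[:2],1).tolist() for p in((460,285),(525,458),(690,228),(762,380))])
tz=s["ee_pos"][2]-93.6
for p,n in ((s["ee_pos"]+[0,0,-93.6],"tip"),(s["ee_pos"]+[0,0,-82.6],"bar"),(s["ee_pos"]+[0,0,-21.6],"collar")):
  u=proj(sc,p);v=proj(c,p);print(n,"pred scene crop",(u-[308,270])*5+[400,0],"wrist crop",(v-[256,142])/.3)
y=np.radians(-7.2);d=np.array([np.cos(y),np.sin(y),0])*16.5
for k in(-1,1):
  u=proj(sc,s["ee_pos"]+[0,0,-82.6]+k*d);print("bar end",(u-[308,270])*5+[400,0],"wrist",(proj(c,s["ee_pos"]+[0,0,-82.6]+k*d)-[256,142])/.3)
print("wrist strip+",[np.round(ray(c,w(*p),70)[:2],1).tolist() for p in((85,48),(315,50),(315,107),(86,107))])
print("slot +x end",ray(c,w(200,125),70),"sq",ray(c,w(168,175),70),ray(c,w(232,175),70), "collar edges",ray(c,w(63,340),tz+74),ray(c,w(343,340),tz+74),"collar far",ray(c,w(203,252),tz+74),"bar +x end",ray(c,w(203,193),tz+14))
E
```

```text
scene caddy [ 457.00814057 -220.42410769   70.        ]
scene strips [[422.1, -185.3], [414.3, -244.1], [496.6, -198.5], [489.3, -252.9]]
tip pred scene crop [601.4879238  292.77306062] wrist crop [201.29961097 225.30984436]
bar pred scene crop [603.69429074 272.61910287] wrist crop [201.2413138  241.73800503]
collar pred scene crop [616.95109636 151.52541938] wrist crop [200.79241143 368.23882535]
bar end [550.88689104 288.47446464] wrist [201.25195561 305.30648865]
bar end [655.83054585 256.96525151] wrist [201.23015774 175.09771893]
wrist strip+ [[495.2, -193.7], [487.4, -252.0], [472.5, -250.7], [480.0, -191.4]]
slot +x end [ 471.44219315 -220.30856603   70.        ] sq [ 458.85891079 -210.10008008   70.        ] [ 456.72184557 -227.05091274   70.        ] collar edges [ 461.75799834 -195.37489292  167.30215018] [ 455.70097039 -243.54107045  167.30215018] collar far [ 475.05698591 -221.51963034  167.30215018] bar +x end [ 465.22063787 -220.30427355  107.30215018]
```

The wrist and scene views agree. The key axis sits about 3 mm behind the TCP along tool x and about 4.4 mm short of the slot centre, and it is laterally aligned to within 0.5 mm. I'll correct that and descend gently.

Request:
{"fn": "arm_command", "kwargs": {"commands": [[0.022,-0.002,0.03,0,1],[0,0,0.03,0,1],[0,0,0.02,0,1],[0,0,0.01,0,1],[0,0,0,0,1],[0,0,0,0,1],[0,0,0.01,0,1],[0,0,0.01,0,1],[0,0,0.01,0,1],[0,0,0,0,1],[0,0,0,0,1]]}}

```text
time: 7.52
ee_pos: [457.7, -219.4, 164.8]
tcp_rot: [-3.135, 0.198, 0.001]
ft_force: [-0.2, 0.5, -1.4]
finger_gap: 15.1
finger_force: 58.8
```

```bash
python3 -c "
from h import *
s=st();print(s['finger_force'],s['ft_torque'])"
```

```text
7.52 [ 457.7 -219.4  164.8] yaw -7.21 zaxis [-0.  0. -1.] F [-0.2  0.5 -1.4] gap 15.1 q [-0.59  0.05  1.95  0.    1.14  1.11]
58.846861124038696 [ 0.01491205 -0.00296427 -0.03747939]
```

Request:
{"fn": "arm_command", "kwargs": {"commands": [[0,0,0.01,0,1],[0,0,0.01,0,1],[0,0,0.01,0,1],[0,0,0.01,0,1],[0,0,0,0,1]]}}

```text
time: 7.93
ee_pos: [457.5, -219.2, 156.4]
tcp_rot: [-3.135, 0.197, 0.001]
ft_force: [-0.2, 0.3, -1.5]
finger_gap: 15.0
finger_force: 58.8
```

Request:
{"fn": "arm_command", "kwargs": {"commands": [[0,0,0.01,0,1],[0,0,0.005,0,1],[0,0,0,0,1]]}}

```text
time: 8.18
ee_pos: [458.2, -219.6, 155.1]
tcp_rot: [3.135, -0.197, 0.0]
ft_force: [-1.2, 1.3, 4.3]
finger_gap: 15.6
finger_force: 59.8
```

Request:
{"fn": "arm_command", "kwargs": {"commands": [[0,0,-0.01,0,1],[-0.006,-0.004,0,0,1],[0,0,0,0,1],[0,0,0.01,0,1],[0,0,0,0,1],[0,0,0,0,1]]}}

```text
time: 8.68
ee_pos: [456.5, -218.3, 153.5]
tcp_rot: [-3.135, 0.197, 0.001]
ft_force: [1.0, -0.4, -1.1]
finger_gap: 15.2
finger_force: 58.8
```

```bash
python3 -c "
from h import *
s=st();print(s['finger_force'],s['ft_torque'])"
```

```text
8.68 [ 456.5 -218.3  153.5] yaw -7.2 zaxis [-0.001  0.    -1.   ] F [ 1.  -0.4 -1.1] gap 15.2 q [-0.58  0.06  1.97 -0.    1.11  1.11]
58.764737248420715 [ 0.05899172 -0.00221191 -0.06095921]
```

Request:
{"fn": "arm_command", "kwargs": {"commands": [[0,0,0.01,0,1],[0,0,0.01,0,1],[0,0,0.01,0,1],[0,0,0,0,1]]}}

```text
time: 9.02
ee_pos: [456.4, -218.3, 147.4]
tcp_rot: [-3.135, 0.197, 0.001]
ft_force: [-0.2, 0.2, -1.5]
finger_gap: 15.2
finger_force: 58.8
```

Request:
{"fn": "arm_command", "kwargs": {"commands": [[0,0,0.01,0,1],[0,0,0.01,0,1],[0,0,0,0,1]]}}

```text
time: 9.27
ee_pos: [456.5, -218.3, 143.5]
tcp_rot: [-3.135, 0.197, 0.001]
ft_force: [-0.1, -0.9, -1.7]
finger_gap: 15.6
finger_force: 58.9
```

Request:
{"fn": "arm_command", "kwargs": {"commands": [[0,0,0.01,0,1],[0,0,0.01,0,1],[0,0,0,0,1]]}}

```text
time: 9.52
ee_pos: [456.6, -218.3, 139.5]
tcp_rot: [-3.135, 0.198, 0.001]
ft_force: [-0.2, 0.2, -1.5]
finger_gap: 15.4
finger_force: 58.9
```

Request:
{"fn": "arm_command", "kwargs": {"commands": [[0,0,0.01,0,1],[0,0,0.01,0,1],[0,0,0,0,1]]}}

```text
time: 9.77
ee_pos: [456.6, -218.4, 135.5]
tcp_rot: [-3.135, 0.198, 0.0]
ft_force: [-0.6, -0.6, -1.5]
finger_gap: 15.5
finger_force: 58.8
```

Request:
{"fn": "arm_command", "kwargs": {"commands": [[0,0,0.01,0,1],[0,0,0.01,0,1],[0,0,0,0,1]]}}

```text
time: 10.02
ee_pos: [456.8, -218.4, 131.6]
tcp_rot: [-3.135, 0.198, -0.0]
ft_force: [0.3, 1.2, -1.4]
finger_gap: 15.6
finger_force: 58.8
```

Request:
{"fn": "arm_command", "kwargs": {"commands": [[0,0,0.01,0,1],[0,0,0,0,1]]}}

```text
time: 10.18
ee_pos: [456.8, -218.5, 129.7]
tcp_rot: [-3.135, 0.198, -0.0]
ft_force: [0.2, 0.4, -1.4]
finger_gap: 15.0
finger_force: 58.8
```

Request:
{"fn": "arm_command", "kwargs": {"commands": [[0,0,0.01,0,1],[0,0,0,0,1]]}}

```text
time: 10.35
ee_pos: [456.8, -218.4, 127.7]
tcp_rot: [-3.135, 0.198, -0.0]
ft_force: [-1.2, 0.1, -1.6]
finger_gap: 15.3
finger_force: 58.8
```

Request:
{"fn": "arm_command", "kwargs": {"commands": [[0,0,0.01,0,1],[0,0,0,0,1]]}}

```text
time: 10.52
ee_pos: [456.7, -218.4, 125.7]
tcp_rot: [-3.135, 0.197, 0.0]
ft_force: [-0.1, 0.2, -1.3]
finger_gap: 15.2
finger_force: 58.8
```

Threaded: the tip is at z ≈ 32 with no contact force. Continuing in 2 mm steps until the pad is felt.

Request:
{"fn": "arm_command", "kwargs": {"commands": [[0,0,0.01,0,1],[0,0,0,0,1]]}}

```text
time: 10.68
ee_pos: [457.1, -218.7, 124.2]
tcp_rot: [3.135, -0.198, 0.001]
ft_force: [1.2, -0.4, -0.0]
finger_gap: 15.0
finger_force: 59.2
```

Request:
{"fn": "arm_command", "kwargs": {"commands": [[0,0,0.01,0,1],[0,0,0,0,1]]}}

```text
time: 10.85
ee_pos: [457.2, -218.7, 122.4]
tcp_rot: [3.135, -0.197, 0.001]
ft_force: [-0.9, 1.1, 2.9]
finger_gap: 15.4
finger_force: 59.4
```

Request:
{"fn": "arm_command", "kwargs": {"commands": [[0,0,0.01,0,1],[0,0,0,0,1]]}}

```text
time: 11.02
ee_pos: [457.1, -218.7, 120.2]
tcp_rot: [3.135, -0.197, 0.001]
ft_force: [-0.7, 0.8, 1.4]
finger_gap: 15.7
finger_force: 59.4
```

Request:
{"fn": "arm_command", "kwargs": {"commands": [[0,0,0.01,0,1],[0,0,0,0,1]]}}

```text
time: 11.18
ee_pos: [457.0, -218.7, 117.9]
tcp_rot: [3.135, -0.198, 0.001]
ft_force: [-0.3, 0.0, 2.7]
finger_gap: 15.0
finger_force: 59.4
```

Request:
{"fn": "arm_command", "kwargs": {"commands": [[0,0,0.01,0,1],[0,0,0,0,1]]}}

```text
time: 11.35
ee_pos: [457.0, -218.7, 115.9]
tcp_rot: [3.135, -0.198, 0.001]
ft_force: [0.9, 0.4, 1.8]
finger_gap: 15.2
finger_force: 59.4
```

Request:
{"fn": "arm_command", "kwargs": {"commands": [[0,0,0.005,0,1],[0,0,0,0,1]]}}

```text
time: 11.52
ee_pos: [457.0, -218.7, 114.9]
tcp_rot: [3.135, -0.197, 0.001]
ft_force: [0.3, 0.4, 2.7]
finger_gap: 15.3
finger_force: 59.4
```

Request:
{"fn": "arm_command", "kwargs": {"commands": [[0,0,0.005,0,1],[0,0,0,0,1]]}}

```text
time: 11.68
ee_pos: [457.2, -218.7, 114.7]
tcp_rot: [3.135, -0.197, 0.001]
ft_force: [-0.8, 1.0, 6.3]
finger_gap: 15.3
finger_force: 60.1
```

Request:
{"fn": "arm_command", "kwargs": {"commands": [[0,0,0.003,0,1],[0,0,0,0,1]]}}

```text
time: 11.85
ee_pos: [457.3, -218.8, 114.7]
tcp_rot: [3.135, -0.197, 0.001]
ft_force: [-0.3, 1.0, 9.0]
finger_gap: 15.5
finger_force: 60.3
```

The pad has hit its hard stop: 10 N, no further travel, and 10 mm from first contact. I'll relieve the pressure and turn about the key axis, which is offset 2.9 mm from the TCP.

Request:
{"fn": "arm_command", "kwargs": {"commands": [[0,0,-0.01,0,1],[0,0,-0.01,0,1],[0,-0.0013,0,-1,1],[0,-0.0013,0,-1,1],[0,-0.0013,0,-1,1],[0,-0.0013,0,-1,1],[0,-0.0013,0,-1,1],[0,-0.0013,0,-1,1],[0,0,0,0,1]]}}

```text
time: 12.6
ee_pos: [455.6, -216.4, 116.2]
tcp_rot: [-3.078, -0.623, 0.003]
ft_force: [-0.2, 0.9, -1.5]
finger_gap: 15.2
finger_force: 58.8
```

Request:
{"fn": "arm_command", "kwargs": {"commands": [[0,-0.0013,0,-1,1],[0,-0.0013,0,-1,1],[0,-0.0013,0,-1,1],[0,-0.0013,0,-1,1],[0,-0.0013,0,-1,1],[0,-0.0013,0,-1,1],[0,0,0,0,1]]}}

```text
time: 13.18
ee_pos: [455.1, -215.4, 116.6]
tcp_rot: [-2.813, -1.395, 0.001]
ft_force: [0.6, 0.2, 0.2]
finger_gap: 15.2
finger_force: 58.8
```

Request:
{"fn": "arm_command", "kwargs": {"commands": [[0,-0.0013,0,-1,1],[0,-0.0013,0,-1,1],[0,-0.0013,0,-1,1],[0,-0.0013,0,-1,1],[0,-0.0013,0,-1,1],[0,-0.0013,0,-1,1],[0,0,0,0,1],[0,0,0,0,1]]}}

```text
time: 13.85
ee_pos: [453.9, -214.9, 117.0]
tcp_rot: [-2.361, -2.071, 0.001]
ft_force: [-0.1, -1.5, -0.9]
finger_gap: 15.1
finger_force: 58.8
```

```bash
python3 - <<'E'
from h import *
import pickle
s=st(); c=optics.calibration("wrist"); im=optics.grab_frame("wrist")
pickle.dump((c,s),open("w4.pkl","wb"))
a=im[100:400,120:520,::-1]
a=cv2.resize(a,None,fx=2,fy=2,interpolation=cv2.INTER_CUBIC); cv2.imwrite("pics/w4.png",a)
E
```

```text
13.85 [ 453.9 -214.9  117. ] yaw 82.53 zaxis [-0.001  0.    -1.   ] F [-0.1 -1.5 -0.9] gap 15.1 q [-0.58  0.11  2.   -0.    1.04 -0.45]
```

View pics/w4.png

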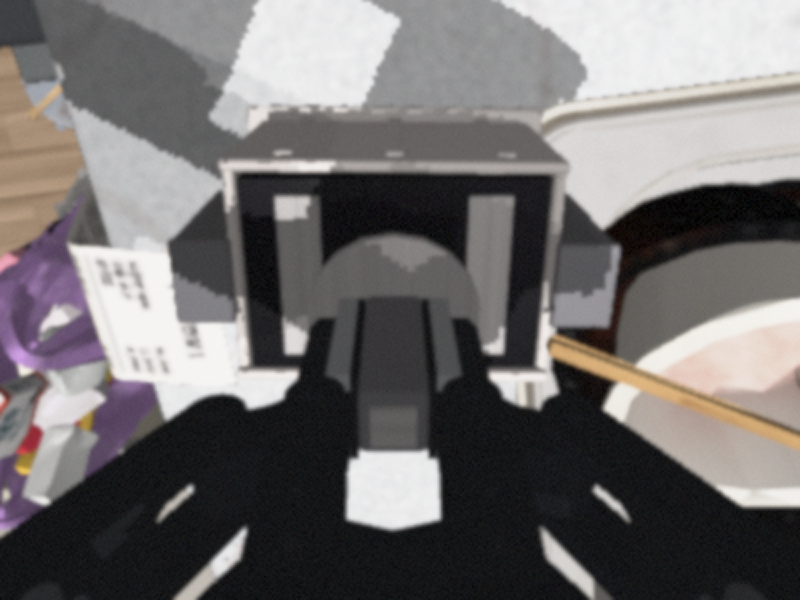

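Both catches have withdrawn outward, at (205,285) and (585,285), and the key is turned. The chopstick tip is at crop (552,345). I'll triangulate it against the lift path.

```bash
python3 - <<'E'
from h import *
import pickle
c1=pickle.load(open("w1.pkl","rb")); c4,s=pickle.load(open("w4.pkl","rb")); t=optics.calibration("top"); sc=optics.calibration("scene")
def tri(obs):
  A=[];b=[]
  for cc,uv in obs:
    P=np.array(cc["pose"]);o=P[:3,3];d=P[:3,:3]@np.linalg.solve(np.array(cc["intrinsics"]),[*uv,1]);d/=np.linalg.norm(d)
    M=np.eye(3)-np.outer(d,d);A.append(M);b.append(M@o)
  A=np.vstack(A);b=np.hstack(b);x=np.linalg.lstsq(A,b,rcond=None)[0];return np.round(x,1),round(np.linalg.norm(A@x-b),2)
o1=(c1,(194+453/3.2,82+145/3.2)); o4=(c4,(120+276,100+172.5)); os=(sc,(385.1,329.3)); ot=(t,(393+(425-260)/4.333,205+55/4.333))
print(tri([o1,o4]),tri([o1,o4,os]),tri([o1,o4,ot,os]),tri([o4,os]))
f=lambda u,v:(120+u/2,100+v/2)
pl=[ray(c4,f(*p),70)[:2] for p in((238,172),(550,172),(537,368),(252,368))]; print(np.round(pl,1).tolist(),np.mean(pl,0))
x=tri([o1,o4])[0]; a=np.radians(7.2); d=x[:2]-[453.7,-218.5]
print("stick in caddy frame",np.cos(a)*d[0]-np.sin(a)*d[1],np.sin(a)*d[0]+np.cos(a)*d[1])
E
```

```text
(array([ 501. , -239.8,   88.9]), np.float64(1.19)) (array([ 501.6, -240.3,   88.7]), np.float64(1.95)) (array([ 501.3, -240.4,   88.9]), np.float64(2.12)) (array([ 502.5, -240.3,   87.8]), np.float64(0.78))
[[409.7, -175.4], [508.0, -188.4], [500.2, -260.8], [399.0, -247.6]] [ 454.24284804 -218.05385109]
stick in caddy frame 49.5966232470945 -15.203781190406797
```

Request:
{"fn": "arm_command", "kwargs": {"commands": [[0,-0.004,0,0,1],[0,-0.004,0,0,1],[0,0,0,0,1],[0,0,0,0,1]]}}

```text
time: 14.23
ee_pos: [452.7, -214.8, 117.4]
tcp_rot: [-2.357, -2.076, -0.0]
ft_force: [0.6, 0.7, -1.6]
finger_gap: 15.4
finger_force: 58.8
```

Request:
{"fn": "arm_command", "kwargs": {"commands": [[0,-0.003,0,0,1],[0,0,0,0,1],[0,0,0,0,1]]}}

```text
time: 14.48
ee_pos: [452.1, -214.8, 117.4]
tcp_rot: [-2.357, -2.077, -0.0]
ft_force: [0.4, 0.4, -0.7]
finger_gap: 15.0
finger_force: 58.8
```

Request:
{"fn": "arm_command", "kwargs": {"commands": [[0,-0.003,0,0,1],[0,0,0,0,1],[0,0,0,0,1]]}}

```text
time: 14.73
ee_pos: [451.5, -214.7, 117.4]
tcp_rot: [-2.357, -2.077, -0.0]
ft_force: [0.1, 0.1, -1.1]
finger_gap: 15.4
finger_force: 58.8
```

Request:
{"fn": "arm_command", "kwargs": {"commands": [[0,-0.003,0,0,1],[0,0,0,0,1],[0,0,0,0,1]]}}

```text
time: 14.98
ee_pos: [451.0, -214.7, 117.4]
tcp_rot: [2.357, 2.077, 0.0]
ft_force: [0.2, -0.4, -1.3]
finger_gap: 15.4
finger_force: 58.8
```

Request:
{"fn": "arm_command", "kwargs": {"commands": [[0,0,-0.01,0,1],[0,0,-0.01,0,1],[0,0,-0.01,0,1],[0,0,-0.01,0,1],[0,0,0,0,1]]}}

```text
time: 15.4
ee_pos: [451.1, -214.7, 125.8]
tcp_rot: [2.356, 2.077, 0.0]
ft_force: [-0.3, -0.2, -2.4]
finger_gap: 14.8
finger_force: 58.6
```

Request:
{"fn": "arm_command", "kwargs": {"commands": [[0,0,-0.005,0,1],[0,0,-0.01,0,1],[0,0,0,0,1],[0,0,0,0,1]]}}

```text
time: 15.73
ee_pos: [450.9, -214.6, 128.3]
tcp_rot: [-2.357, -2.077, 0.0]
ft_force: [0.2, -0.4, -3.2]
finger_gap: 15.4
finger_force: 58.6
```

The stack's weight is on the key (about 2 N). Lifting slowly while watching for contact with the chopstick.

Request:
{"fn": "arm_command", "kwargs": {"commands": [[0,0,-0.01,0,1],[0,0,-0.015,0,1],[0,0,-0.015,0,1],[0,0,-0.01,0,1],[0,0,0,0,1]]}}

```text
time: 16.15
ee_pos: [451.5, -215.0, 139.3]
tcp_rot: [2.355, 2.076, 0.001]
ft_force: [-0.0, -0.6, -2.8]
finger_gap: 15.2
finger_force: 58.6
```

Request:
{"fn": "arm_command", "kwargs": {"commands": [[0,0,-0.01,0,1],[0,0,-0.01,0,1],[0,0,0,0,1]]}}

```text
time: 16.4
ee_pos: [451.2, -214.8, 142.9]
tcp_rot: [2.356, 2.077, 0.0]
ft_force: [1.3, 0.1, -3.3]
finger_gap: 15.5
finger_force: 58.6
```

Request:
{"fn": "arm_command", "kwargs": {"commands": [[0,0,-0.01,0,1],[0,0,-0.01,0,1],[0,0,0,0,1]]}}

```text
time: 16.65
ee_pos: [451.3, -214.9, 146.9]
tcp_rot: [2.356, 2.077, 0.0]
ft_force: [0.7, -0.0, -3.0]
finger_gap: 15.3
finger_force: 58.6
```

Request:
{"fn": "arm_command", "kwargs": {"commands": [[0,0,-0.01,0,1],[0,0,-0.01,0,1],[0,0,0,0,1]]}}

```text
time: 16.9
ee_pos: [451.3, -214.8, 150.9]
tcp_rot: [2.356, 2.077, 0.0]
ft_force: [-0.0, -0.1, -2.5]
finger_gap: 15.3
finger_force: 58.6
```

Request:
{"fn": "arm_command", "kwargs": {"commands": [[0,0,-0.01,0,1],[0,0,-0.01,0,1],[0,0,-0.005,0,1],[0,-0.01,-0.005,0,1],[0,-0.01,-0.01,0,1],[0,0,-0.015,0,1],[0,0,-0.03,0,1],[0,0,-0.04,0,1],[0,0,-0.04,0,1],[0,0,-0.04,0,1],[0,0,-0.03,0,1],[0,0,0,0,1]]}}

```text
time: 17.9
ee_pos: [448.3, -215.0, 199.8]
tcp_rot: [2.353, 2.075, 0.002]
ft_force: [-0.2, -0.8, -3.5]
finger_gap: 15.1
finger_force: 58.6
```

```bash
python3 - <<'E'
from h import *
import pickle
s=st(); print(s["ft_torque"])
to([484.8,289.6,s["ee_pos"][2]],90)
E
```

```text
17.9 [ 448.3 -215.   199.8] yaw 82.8 zaxis [ 0.004 -0.002 -1.   ] F [-0.2 -0.8 -3.5] gap 15.1 q [-0.59 -0.02  1.95  0.    1.2  -0.46]
[ 0.00828346 -0.00106622  0.01247781]
shift units [ 2.526 -0.135 -0.005] mm [505.2 -27.1  -1.1]
turn units about tool z -1.44
```

Request:
{"fn": "arm_command", "kwargs": {"commands": [[0,0,-0.03,0,1],[0,0,-0.07,0,1],[0,0,-0.08,0,1],[0,0,-0.07,0,1],[0,0,-0.03,0,1],[0.02,-0.002,0,0,1],[0.05,-0.004,0,0,1],[0.08,-0.007,0,0,1],[0.1,-0.009,0,0,1],[0.11,-0.009,0,0,1],[0.12,-0.01,0,0,1],[0.12,-0.01,0,0,1]]}}

```text
time: 18.9
ee_pos: [450.6, -91.7, 251.6]
tcp_rot: [-2.355, -2.075, 0.002]
ft_force: [1.1, -0.1, -3.8]
finger_gap: 15.2
finger_force: 58.8
```

Request:
{"fn": "arm_command", "kwargs": {"commands": [[0.12,-0.01,0,0,1],[0.12,-0.01,0,0,1],[0.12,-0.01,0,0,1],[0.12,-0.01,0,0,1],[0.12,-0.01,0,0,1],[0.12,-0.01,0,0,1],[0.12,-0.01,0,0,1],[0.12,-0.01,0,0,1],[0.12,-0.01,0,0,1],[0.11,-0.01,0,0,1],[0.1,-0.01,0,0,1],[0.08,-0.01,0,0,1]]}}

```text
time: 19.9
ee_pos: [460.6, 183.1, 251.5]
tcp_rot: [-2.353, -2.077, 0.004]
ft_force: [0.6, 0.4, -3.2]
finger_gap: 15.5
finger_force: 58.8
```

Request:
{"fn": "arm_command", "kwargs": {"commands": [[0.06,-0.005,0,0,1],[0.03,0,0,0,1],[0,0,0,0,1],[0,0,0,0,1],[0,0,0,0,1]]}}

```text
time: 20.32
ee_pos: [463.6, 198.3, 253.0]
tcp_rot: [2.357, 2.077, -0.002]
ft_force: [-0.2, 0.1, -2.1]
finger_gap: 15.3
finger_force: 58.7
```

```bash
python3 - <<'E'
from h import *
import pickle
s=st(); c=optics.calibration("wrist"); im=optics.grab_frame("wrist")
pickle.dump((c,s),open("w5.pkl","wb"))
print(proj(c,[484.8,289.6,19]))
cv2.imwrite("pics/w5.png",cv2.resize(im[:,:,::-1],None,fx=1.25,fy=1.25,interpolation=cv2.INTER_CUBIC))
E
```

```text
20.32 [463.6 198.3 253. ] yaw 82.76 zaxis [-0.001 -0.001 -1.   ] F [-0.2  0.1 -2.1] gap 15.3 q [ 0.27 -0.05  1.88 -0.    1.31  0.39]
[324.33763319  92.5165024 ]
```

View pics/w5.png

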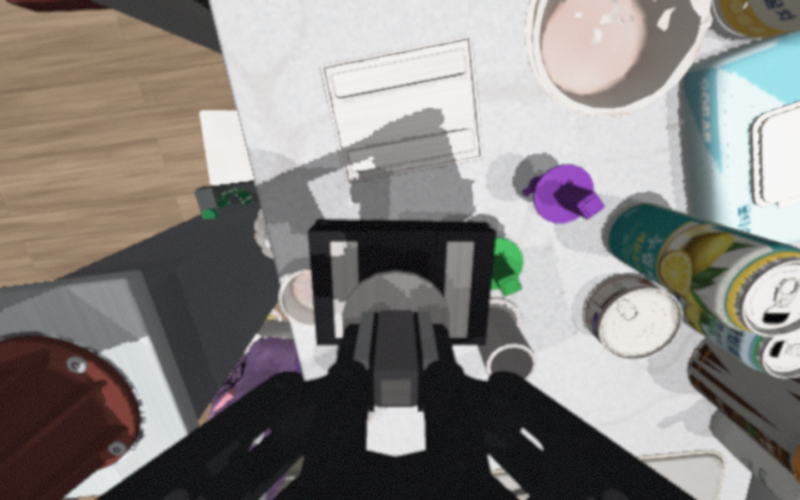

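The stack hangs level and square to the fingers, and the stand is at (323,68), (470,40), (480,155), (345,180). Computing its centre and yaw.

```bash
python3 - <<'E'
from h import *
import pickle
c,s=pickle.load(open("w5.pkl","rb")); f=lambda u,v:(u/1.25,v/1.25)
an=lambda a,b:np.degrees(np.arctan2(*(b-a)[1::-1]))
q=[ray(c,f(*p),3)[:2] for p in((323,68),(470,40),(480,155),(345,180))]
print("stand",np.round(q,1).tolist(),np.mean(q,0),an(q[0],q[1]),an(q[3],q[2]),[np.linalg.norm(q[i]-q[i-1]).round(1) for i in range(4)])
r=[ray(c,f(*p),19)[:2] for p in((335,98),(467,72),(345,155),(472,130))]
print("rails",np.round(r,1).tolist(),an(r[0],r[1]),an(r[2],r[3]))
z=s["ee_pos"][2]-55.6
k=[ray(c,f(*p),z)[:2] for p in((311,222),(495,224),(488,345),(315,345))]
print("stack",np.round(k,1).tolist(),np.mean(k,0),an(k[0],k[1]),an(k[3],k[2]),z,[np.linalg.norm(k[i]-k[i-1]).round(1) for i in range(4)])
t=optics.calibration("top"); im=optics.grab_frame("top"); cv2.imwrite("pics/t5.png",im[:,:,::-1])
# edge lines of stand in enlarged wrist picture, by LSD
im=cv2.imread("pics/w5.png"); g=cv2.cvtColor(im,6)[20:200,300:500]
for l in cv2.createLineSegmentDetector().detect(g)[0][:,0]:
  if np.hypot(l[2]-l[0],l[3]-l[1])>60:
    u=l+[300,20,300,20]; a,b=ray(c,f(*u[:2]),19)[:2],ray(c,f(*u[2:]),19)[:2]; print(np.round(u),np.round(a,1),np.round(b,1),"ang",round(an(a,b),1))
E
```

```text
stand [[413.6, 341.2], [551.6, 346.9], [555.4, 243.5], [416.2, 236.2]] [484.19046569 291.94162745] 2.358469201310845 3.037849090921026 [np.float64(105.1), np.float64(138.1), np.float64(103.4), np.float64(139.3)]
rails [[422.3, 312.9], [544.1, 319.1], [422.8, 261.6], [545.7, 269.0]] 2.935350744846814 3.436114986826951
stack [[424.2, 240.3], [520.5, 226.9], [513.5, 153.1], [411.4, 166.1]] [467.41259552 196.56271431] -7.904595519117463 -7.25622898161857 197.44488631949375 [np.float64(75.3), np.float64(97.2), np.float64(74.2), np.float64(102.9)]
[336.  96. 465.  71.] [423.5 314.4] [542.1 320.5] ang 2.9
[463.  75. 338. 100.] [540.6 317.1] [425.  311.1] ang -177.0
[465.  41. 327.  68.] [543.7 344.1] [419.6 337.9] ang -177.2
[469.  38. 481. 156.] [547.8 345.7] [553.1 244.4] ang -87.0
[478. 156. 466.  43.] [549.7 244.9] [545.1 342.2] ang 92.7
[324.  65. 467.  37.] [417.5 340.6] [546.  346.8] ang 2.8
[443. 134. 351. 152.] [518.5 268.5] [428.6 264. ] ang -177.1
```

```bash
python3 - <<'E'
from h import *
import pickle
c,s=pickle.load(open("w5.pkl","rb")); f=lambda u,v:(u/1.25,v/1.25)
z=s["ee_pos"][2]-55.6; o=s["ee_pos"][:2]; M=R.from_rotvec(s["tcp_rot"]).as_matrix()[:2,:2]
im=cv2.imread("pics/w5.png"); g=cv2.cvtColor(im,6)[215:360,300:510]
for l in cv2.createLineSegmentDetector().detect(g)[0][:,0]:
  if np.hypot(l[2]-l[0],l[3]-l[1])>22:
    u=l+[300,215,300,215]; P=[M.T@(ray(c,f(*u[i:i+2]),z)[:2]-o) for i in(0,2)]; print(np.round(u),"tool xy",np.round(P,1).tolist())
E
```

```text
[477. 344. 452. 344.] tool xy [[-38.1, 48.6], [-38.0, 33.7]]
[342. 337. 343. 302.] tool xy [[-33.0, -31.1], [-10.1, -29.8]]
[316. 347. 307. 230.] tool xy [[-39.7, -47.0], [32.0, -46.6]]
[333. 299. 335. 337.] tool xy [[-8.4, -35.5], [-32.9, -35.7]]
[491. 279. 488. 306.] tool xy [[3.8, 53.3], [-12.6, 52.9]]
[324. 219. 358. 220.] tool xy [[38.5, -37.1], [38.0, -19.4]]
[356. 241. 329. 241.] tool xy [[26.4, -21.1], [26.3, -35.2]]
[356. 219. 486. 221.] tool xy [[38.2, -20.8], [37.1, 47.8]]
[489. 302. 485. 344.] tool xy [[-10.0, 53.4], [-38.0, 53.3]]
[330. 259. 333. 301.] tool xy [[15.7, -35.3], [-9.4, -35.4]]
[472. 241. 447. 241.] tool xy [[26.2, 41.2], [26.3, 27.8]]
[446. 241. 444. 305.] tool xy [[26.3, 27.4], [-12.4, 27.9]]
[466. 337. 474. 243.] tool xy [[-32.9, 42.0], [25.0, 42.3]]
[358. 283. 357. 242.] tool xy [[1.5, -20.9], [25.7, -20.3]]
[443. 293. 419. 274.] tool xy [[-4.7, 26.9], [6.8, 13.4]]
[419. 273. 376. 271.] tool xy [[7.5, 13.5], [8.8, -10.7]]
[384. 309. 419. 311.] tool xy [[-14.5, -6.1], [-15.9, 13.9]]
[368. 358. 373. 313.] tool xy [[-47.8, -16.1], [-17.3, -12.5]]
[417. 313. 423. 358.] tool xy [[-17.4, 12.8], [-47.9, 16.5]]
[438. 358. 432. 324.] tool xy [[-47.9, 26.0], [-24.5, 21.4]]
[359. 324. 353. 358.] tool xy [[-24.4, -21.0], [-48.0, -25.7]]
[343. 231. 312. 231.] tool xy [[31.8, -27.6], [32.0, -44.2]]
[417. 358. 412. 316.] tool xy [[-47.8, 13.1], [-18.9, 10.0]]
[378. 314. 374. 358.] tool xy [[-18.1, -9.8], [-47.8, -12.6]]
```

Request:
{"fn": "arm_command", "kwargs": {"commands": [[0.04,0.002,0,0,1],[0.08,0.004,0,0,1],[0.09,0.004,0,-0.4,1],[0.09,0.004,0,-0.4,1],[0.09,0.004,0,-0.4,1],[0.067,0,0,-0.4,1],[0.035,0,0,-0.43,1],[0,0,0,0,1],[0,0,0.04,0,1],[0,0,0.08,0,1],[0,0,0.1,0,1]]}}

```text
time: 21.33
ee_pos: [476.7, 296.5, 210.3]
tcp_rot: [2.164, 2.275, 0.005]
ft_force: [0.4, -0.0, -4.2]
finger_gap: 15.0
finger_force: 58.8
```

Request:
{"fn": "arm_command", "kwargs": {"commands": [[0,0,0.1,0,1],[0,0,0.1,0,1],[0,0,0.1,0,1],[0,0,0.06,0,1],[0,0,0.03,0,1],[0,0,0,0,1],[0,0,0,0,1],[0,0,0,0,1]]}}

```text
time: 22.0
ee_pos: [476.7, 297.0, 132.9]
tcp_rot: [2.163, 2.277, 0.004]
ft_force: [1.3, -0.1, -2.8]
finger_gap: 15.2
finger_force: 58.7
```

```bash
python3 - <<'E'
from h import *
s=st(); to([480.5,294.9,98.6],92.9)
E
```

```text
22.0 [476.7 297.  132.9] yaw 92.93 zaxis [ 0.003  0.001 -1.   ] F [ 1.3 -0.1 -2.8] gap 15.2 q [ 0.43  0.2   1.85 -0.    1.09  0.38]
shift units [-0.012  0.018  0.172] mm [-2.3  3.6 34.4]
turn units about tool z 0.01
```

Request:
{"fn": "arm_command", "kwargs": {"commands": [[-0.011,0.018,0.03,0,1],[0,0,0.04,0,1],[0,0,0.04,0,1],[0,0,0.03,0,1],[0,0,0.01,0,1],[0,0,0,0,1],[0,0,0,0,1],[0,0,0,0,1]]}}

```text
time: 22.67
ee_pos: [479.4, 294.8, 101.6]
tcp_rot: [2.163, 2.278, 0.001]
ft_force: [0.8, 0.9, -2.9]
finger_gap: 15.1
finger_force: 58.7
```

```bash
python3 - <<'E'
from h import *
s=st(); to([480.5,294.9,98.6],92.9)
c=optics.calibration("wrist"); sc=optics.calibration("scene")
im=optics.grab_frame("wrist"); im2=optics.grab_frame("scene")
a=cv2.resize(im[90:370,180:480,::-1],None,fx=1.4,fy=1.4,interpolation=cv2.INTER_CUBIC)
x,y=[int(v) for v in proj(sc,[484,292,40])]; print(x-45,y-49)
b=cv2.resize(im2[y-49:y+49,x-45:x+45,::-1],None,fx=4,fy=4,interpolation=cv2.INTER_CUBIC)
print(a.shape,b.shape); h=392; cv2.imwrite("pics/fin.png",np.hstack([a[:h],b[:h]]))
import pickle; pickle.dump((c,s),open("w6.pkl","wb")); cv2.imwrite("pics/w6.png",im[:,:,::-1])
E
```

```text
22.67 [479.4 294.8 101.6] yaw 92.95 zaxis [ 0.001  0.    -1.   ] F [ 0.8  0.9 -2.9] gap 15.1 q [0.43 0.25 1.86 0.   1.03 0.38]
shift units [0.    0.006 0.015] mm [0.1 1.1 3. ]
turn units about tool z 0.01
209 112
(392, 420, 3) (392, 360, 3)
```

View pics/fin.png

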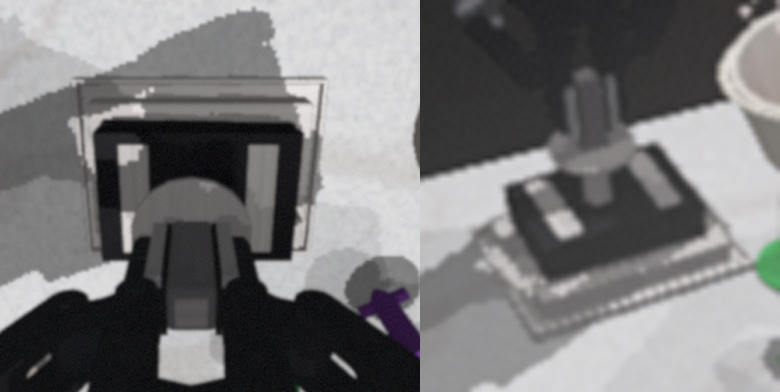

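The stack hovers about 3 mm over the rails, centred along x (stack 95–305, stand 78–327) and square. Checking y with the back edges: stand v=78, stack top-face edge v≈134.

```bash
python3 - <<'E'
from h import *
import pickle
c,s=pickle.load(open("w6.pkl","rb")); f=lambda u,v:(180+u/1.4,90+v/1.4)
o=s["ee_pos"][:2]; M=R.from_rotvec(s["tcp_rot"]).as_matrix()[:2,:2]
T=lambda u,v,z:np.round(M.T@(ray(c,f(u,v),z)[:2]-o),1)
print("stand back",T(78,80,3),T(327,80,3),"stack top back",T(97,134,46),T(303,134,46),"stack bottom back",T(95,122,22),T(305,122,22))
im=cv2.imread("pics/w6.png",0)
for l in cv2.createLineSegmentDetector().detect(im)[0][:,0]:
  if np.hypot(l[2]-l[0],l[3]-l[1])>30 and 130<l[1]<290 and 225<l[0]<420: print(np.round([(l[0]-180)*1.4,(l[1]-90)*1.4,(l[2]-180)*1.4,(l[3]-90)*1.4]),*[(z,T((l[0]-180)*1.4,(l[1]-90)*1.4,z),T((l[2]-180)*1.4,(l[3]-90)*1.4,z)) for z in(3,19,46)])
E
```

```text
stand back [ 50.3 -62.8] [50.2 76.3] stack top back [ 31.1 -44.4] [31.1 53.6] stack bottom back [ 31.  -50.6] [30.9 60.8]
[102. 117. 291. 120.] (3, array([ 29.1, -50.7]), array([27.3, 58.2])) (19, array([ 32.9, -47.2]), array([31.2, 54.2])) (46, array([ 39.4, -41.3]), array([37.9, 47.5]))
[100. 250.  92. 134.] (3, array([-58.3, -58.2]), array([ 19.2, -57.3])) (19, array([-48.5, -54.2]), array([ 23.7, -53.4])) (46, array([-31.8, -47.4]), array([ 31.3, -46.7]))
[116. 144. 120. 207.] (3, array([ 12.8, -43.7]), array([-28.3, -43.5])) (19, array([ 17.7, -40.7]), array([-20.6, -40.5])) (46, array([ 26.1, -35.6]), array([ -7.4, -35.5]))
[148.  95. 307.  95.] (3, array([ 42., -24.]), array([41.6, 66. ])) (19, array([ 45. , -22.4]), array([44.6, 61.5])) (46, array([ 49.9, -19.6]), array([49.6, 53.8]))
[312. 103. 144. 103.] (3, array([37.3, 69.4]), array([ 37.2, -26.2])) (19, array([40.6, 64.6]), array([ 40.5, -24.4])) (46, array([46.1, 56.6]), array([ 46. , -21.3]))
[302. 136. 296. 207.] (3, array([17.8, 65.4]), array([-28.3,  65.3])) (19, array([22.4, 60.9]), array([-20.5,  60.8])) (46, arra
[... 2027 characters left out ...]
17.2]), array([58.6, 39.5]))
[120.  75. 223.  75.] (3, array([ 53.1, -39.2]), array([53.1, 18.2])) (19, array([ 55.2, -36.5]), array([55.3, 17. ])) (46, array([ 58.9, -32. ]), array([59. , 14.9]))
[ 90. 249.  84. 190.] (3, array([-58.2, -64.8]), array([-16.5, -65. ])) (19, array([-48.4, -60.4]), array([ -9.5, -60.5])) (46, array([-31.8, -52.8]), array([  2.2, -53. ]))
[279.  79. 113.  79.] (3, array([50.8, 49.5]), array([ 50.8, -43.3])) (19, array([53.1, 46.1]), array([ 53.1, -40.3])) (46, array([57.1, 40.4]), array([ 57. , -35.3]))
[242.  86. 188.  85.] (3, array([46.9, 29.2]), array([47.6, -1.3])) (19, array([49.5, 27.2]), array([50.2, -1.2])) (46, array([53.9, 23.8]), array([54.5, -1. ]))
```

Request:
{"fn": "arm_command", "kwargs": {"commands": [[0.005,0.009,0,0,1],[0,0,0,0,1],[0,0,0.005,0,1],[0,0,0.005,0,1],[0,0,0,0,1],[0,0,0,0,1]]}}

```text
time: 23.27
ee_pos: [480.7, 295.6, 99.2]
tcp_rot: [-2.164, -2.278, 0.001]
ft_force: [-0.1, -0.0, -3.5]
finger_gap: 15.0
finger_force: 58.7
```

Request:
{"fn": "arm_command", "kwargs": {"commands": [[0,0,0.004,0,1],[0,0,0,0,1],[0,0,0,0,1]]}}

```text
time: 23.52
ee_pos: [481.0, 295.7, 98.7]
tcp_rot: [2.164, 2.278, 0.0]
ft_force: [-0.1, 0.3, -2.4]
finger_gap: 15.2
finger_force: 58.7
```

Request:
{"fn": "arm_command", "kwargs": {"commands": [[0,0,0.004,0,1],[0,0,0,0,1],[0,0,0,0,1]]}}

```text
time: 23.77
ee_pos: [481.2, 295.8, 98.1]
tcp_rot: [2.164, 2.278, 0.001]
ft_force: [0.6, 0.2, -0.8]
finger_gap: 15.1
finger_force: 58.8
```

The stack is on the rails. Lowering the key onto the floor of the stand.

Request:
{"fn": "arm_command", "kwargs": {"commands": [[0,0,0.004,0,1],[0,0,0,0,1],[0,0,0,0,1]]}}

```text
time: 24.02
ee_pos: [480.9, 295.7, 97.0]
tcp_rot: [2.164, 2.278, 0.0]
ft_force: [0.1, -0.1, -1.2]
finger_gap: 14.9
finger_force: 58.8
```

Request:
{"fn": "arm_command", "kwargs": {"commands": [[0,0,0.003,0,1],[0,0,0,0,1],[0,0,0,0,1]]}}

```text
time: 24.27
ee_pos: [481.0, 295.8, 96.6]
tcp_rot: [2.164, 2.278, 0.001]
ft_force: [-0.0, -0.4, 0.3]
finger_gap: 15.2
finger_force: 59.3
```

Request:
{"fn": "arm_command", "kwargs": {"commands": [[0,0,0,0,0.6],[0,0,0,0,0.5],[0,0,0,0,0.3],[0,0,0,0,0.1],[0,0,0,0,0],[0,0,0,0,-0.1],[0,0,0,0,-0.1]], "newtons": 20}}

```text
time: 24.85
ee_pos: [480.9, 295.7, 96.4]
tcp_rot: [2.164, 2.278, -0.0]
ft_force: [-0.2, 0.7, 0.4]
finger_gap: 47.0
finger_force: 0.0
```

Request:
{"fn": "arm_command", "kwargs": {"commands": [[0,0,-0.02,0,-0.1],[0,0,-0.05,0,-0.1],[0,0,-0.1,0,-0.1],[0,0,-0.12,0,-0.1],[0,0,-0.12,0,-0.1],[0,0,-0.12,0,-0.1],[0,0,-0.1,0,-0.1],[-0.1,0,-0.05,0,-0.1],[-0.15,0,0,0,-0.1],[-0.1,0,0,0,-0.1],[0,0,0,0,-0.1],[0,0,0,0,-0.1]]}}

```text
time: 25.85
ee_pos: [484.8, 225.3, 233.5]
tcp_rot: [2.166, 2.275, 0.003]
ft_force: [0.9, -0.2, 0.6]
finger_gap: 47.2
finger_force: 0.0
```

```bash
python3 - <<'E'
from h import *
import pickle
s=st(); c=optics.calibration("wrist"); im=optics.grab_frame("wrist"); cv2.imwrite("pics/w7.png",im[:,:,::-1])
sc=optics.calibration("scene"); im2=optics.grab_frame("scene"); cv2.imwrite("pics/s7.png",im2[:,:,::-1])
# compare with the picture before release: edges of the stack, handle top
print("pred handle top",proj(c,[481,292.7,123]),"stack corner",[np.round(proj(c,[484+a,292+b,43])).tolist() for a,b in((-50,-35),(50,-35),(50,35),(-50,35))])
g=cv2.cvtColor(im,cv2.COLOR_RGB2GRAY)
m=(g<45).astype(np.uint8); n,l,st_,ce=cv2.connectedComponentsWithStats(m)
for i in range(1,n):
  if st_[i,4]>800: print(st_[i],np.round(ce[i]),)
for d in cv2.createLineSegmentDetector().detect(g)[0][:,0]:
  if np.hypot(d[2]-d[0],d[3]-d[1])>30 and d[1]<230: 
    q=[ray(c,d[i:i+2],43)[:2] for i in(0,2)]
    if all(400<p[0]<570 and 220<p[1]<360 for p in q): v=q[1]-q[0]; print(np.round(d),np.round(q,1).tolist(),round(np.degrees(np.arctan2(v[1],v[0])),1))
E
```

```text
25.85 [484.8 225.3 233.5] yaw 92.83 zaxis [ 0.001  0.001 -1.   ] F [ 0.9 -0.2  0.6] gap 47.2 q [0.3  0.03 1.84 0.   1.27 0.25]
pred handle top [315.2526196  123.24714828] stack corner [[271.0, 149.0], [362.0, 154.0], [369.0, 86.0], [271.0, 80.0]]
[ 451    0  189   12 1094] [577.   3.]
[    0   251   565   149 31669] [308. 355.]
[   0  254   54  114 2808] [ 19. 316.]
[267.  81. 367.  82.] [[430.0, 325.9], [531.6, 330.7]] 2.7
[354. 144. 356.  91.] [[524.0, 267.0], [521.5, 321.6]] 92.6
[271. 117. 269.  83.] [[433.7, 291.3], [432.3, 324.4]] 92.4
[363. 151. 282. 150.] [[535.0, 260.3], [446.0, 256.8]] -177.8
[374.  69. 262.  69.] [[538.0, 342.5], [425.1, 337.0]] -177.2
[372. 138. 377.  71.] [[543.4, 274.6], [540.5, 341.4]] 92.5
[259.  68. 262. 117.] [[422.7, 337.8], [424.7, 290.9]] -87.5
[262.  74. 372.  74.] [[425.0, 332.6], [535.9, 338.3]] 2.9
[372.  76. 266.  76.] [[536.2, 335.7], [428.8, 330.4]] -177.2
[316.  63. 348.  63.] [[478.7, 344.9], [511.1, 346.8]] 3.5
```

```bash
python3 -c "
from workcell import env
print(env.hand_in())"
```

```text
the job is handed in; nothing more can be done
None
```

I lifted the three-insert stack out on the key and set it on the stand's rails with the key left standing in it, then handed the job in at about 26 s; by measurement it is within about 1 mm of the middle and 0.2° of square.

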